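Clear the spoon and put the right lid on every pot

TASK

The pots are filled and ready for the stove. Take the wooden spoon off the big steel pot and lay it in the spoon rest, its bowl down in the dish and its handle out through the notch in the rim; and cover the big pot, the small pot and the blue terrine, each with the lid that fits it, fully home on its rim. Set everything down gently rather than dropping it, and leave the pots, the pepper mill and the oil bottle standing where they are.

Things in the scene. Friction and masses are not known exactly. Their poses are not given: they have to be found in the camera images.
- big_pot: the bigger round stainless steel pot, holding tomatoes: 160 mm across outside, 152 mm inside, rim 90 mm above its underside, two steel loop handles on its +y and -y sides reaching 112 mm from its axis at 67 mm height; 1.5 kg, loose. The contents stay 30 mm below the rim. Origin: centre of its underside, z up.
- small_pot: the smaller round stainless steel pot, holding potatoes: 120 mm across outside, 112 mm inside, rim 72 mm above its underside, loop handles on its +y and -y sides reaching 92 mm from its axis at 53 mm height; 0.9 kg, loose. Origin: centre of its underside, z up.
- terrine: oblong blue ceramic dish, holding green peppers: 160 mm (along its x) by 115 mm (along its y) outside, 148 by 103 mm inside, rim 70 mm above its underside, a lug on each short end reaching 96 mm from the centre at 56 mm height; 1.6 kg, loose. Origin: centre of its underside, z up.
- big_lid: steel lid of the big pot: disc 168 mm across with a black knob (28 mm diameter) in the middle; under it a tapered skirt 9 mm deep (140 mm across, 132 at the bottom; 6 mm of play in the mouth), on which it stands at the start. Origin: centre of the skirt's underside, z up; disc 9 to 12 mm above it, rising to 19 at the knob, knob 19 to 50. Seated: origin 9 mm below the rim. 0.38 kg.
- small_lid: steel lid of the small pot, same form as the big one: disc 128 mm across, skirt 9 mm deep, 100 mm across (92 at the bottom; 6 mm of play in the mouth). Origin: centre of the skirt's underside, z up; black knob (28 mm diameter) from 19 to 50 mm above it. Seated: origin 9 mm below the rim. 0.24 kg.
- terrine_lid: blue oblong lid of the terrine: plate 166 (x) by 121 mm (y), 9 to 19 mm above its origin; skirt 134 by 89 mm, 9 mm deep, 7 mm of play in the mouth: turn it to the terrine's direction within 5 degrees, either way round. White strip handle 56 mm long (x), 14 mm thick (y), 19 to 49 mm above the origin. Origin: centre of the skirt's underside, z up. Seated: origin 9 mm below the rim. 0.42 kg.
- spoon: wooden spoon, 60 g, at the start lying bowl up across the rim of the big pot. Origin: under the middle of its bowl, at the lowest point, z up; handle runs to -x. Bowl 54 mm across, 14 mm high; handle 13 mm wide, 9 mm thick, 4 to 13 mm above the origin, ending 243 mm from it. It balances about 100 mm from the origin along the handle (at the start near the middle of the pot).
- spoon_rest: white round ceramic dish, fixed, 117 mm across, 107 inside, floor 4 mm and rim 16 mm high, with a notch 65 mm wide through the rim on its -x side and a flat lip there (4 mm high, to 76 mm from the centre) for the spoon's handle. Origin: centre of its underside, z up. The spoon in place: its x along the dish's x, bowl on the floor of the dish, handle end on the table.
- pepper_mill: dark wooden pepper mill, 145 mm tall, 54 mm across, standing by; leave it alone. Origin: centre of its foot.
- oil_bottle: green glass bottle with a cork, 190 mm tall, 60 mm across, standing by; leave it alone. Origin: centre of its foot.
Not all that is in view belongs to the job. What is shaped like the big_lid but purple or red is not meant.

How it is judged:
By the outcome, as a careful person would: the job done as asked, in the order asked, and still so for the second after the job is handed in, with the robot touching nothing.
It also fails if it takes over 120 s, if anything falls off the work surface, if the arm or the gripper's body presses on something with over 40 N, if the wrist force passes 120 N, or if a joint passes its speed limit or range.

ROBOT

A 6-joint arm with a two-finger parallel gripper is mounted at the origin on the work surface. World frame = base frame: x ahead of the robot, y to its left, z up, the work surface at z = 0. Lengths are in mm, angles in degrees, forces in N, time in s.
With the tool pointing down it reaches from about 350 to 850 mm from the base axis. Payload 8.1 kg.
Tool frame: the origin (TCP) lies at the very end of the fingers, on their centre line; the grasp point (between the pads) lies 19 mm behind it; z points along the fingers, y is the line along which they close (so a half turn about z gives the same grasp; the last joint's range is limited). The gripper opens to 85 mm and grips with 20 to 120 N. Pads are 22 mm wide; open, the fingers measure 114 mm over their backs; the gripper's body (76 mm by 85 mm) begins 54 mm behind the grasp point. The pads swing forward as they close: fully open they stand 13 mm farther back than shut.
Start: joints at [60.195, 7.471, 85.268, -0, 87.261, -4.893], TCP at [252.717, 544.187, 231.292] pointing down, gripper open.
Joint ranges: [-169.43, 169.43], [-51.17, 129.36], [1.28, 143.12], [-76.62, 256.62], [0, 156.53], [-152.29, 152.29]. Speed limits (degrees/s): [136.94, 136.94, 159.86, 180, 180, 180].

INTERFACE

Orientations are given as [roll, pitch, yaw] about the fixed x, y, z axes, in that order (R = Rz(yaw) Ry(pitch) Rx(roll)).
In Python, from bench import status, viewer, job gives the robot as it stands.
- The arm moves only by the tool arm_command, never from a script. Its argument "targets" is a list that holds one entry, the list of rows, each a list of 7 numbers: the shift along the world's x, y, z in m, then the turn, a rotation vector about the world's x, y, z in rad, then the opening, from -1 (shut) to 1 (fully open). In form: [[[dx, dy, dz, rx, ry, rz, gripper], ...]]. A call has 1 to 10 rows; each row shifts and turns the commanded pose from where the row before left it; what a row does not reach is not made up. A row lasts 1/8 s, in which the tool goes at most 62.5 mm and 10.7 degrees, less where a joint would pass 70% of its speed; a pose out of reach is approached as far as the arm can. A call with a gripper value outside its range is refused whole. The fingers move at their own pace and stop on an object; "force" is the grip in N (left out, the last holds). Time passes only in rows, so rows that do not move let the fingers close. It gives the time, the measured TCP pose, the force, the opening and the grip force at its end, in the units of the state.
- status.sense(): the state, without advancing time (a new reading comes with each control period).
- viewer.snapshot(name): name is "scene" or "top" or "wrist"; returns the picture (400x640x3 uint8, red, green, blue); there is no depth.
- viewer.camera_model(name): a dict with "vertical_fov" (degrees; the focal length in pixels is half the picture's height over the tangent of half this angle, whatever the lens; pixels are square), "cx", "cy" (the principal point, pixels), "xyz" and "attitude" of the camera in the world. Camera axes: x right, y down, z forward; pixel columns grow to the right and rows downward; lengths in mm; the calibration is good to about 2 mm. A picture is of the moment at which its call begins: read the wrist's pose just before it. camera_model takes no time and is no camera call; for the wrist camera it gives the pose at the moment of the call.
- job.hand_in(): hands the job in; it is judged then, once.
The state is a dict: "time": time; "joint_pos": joint angles; "qd": joint speeds; "joint_efforts": joint torques, N m; "tool_pos": TCP position; "tcp_rot": TCP orientation; "ft_force": force on the tool from outside, world axes, zero at the start; "wrist_torque": the same for the moment, N m; "finger_gap": finger opening in mm; "grip_force": force on a finger pad.
Only numpy, scipy, OpenCV 4.12 (cv2) and the standard library are available. Lean on these libraries where they do the work, as an engineer would, in place of code of your own. Each camera call takes 0.05 s, during which the arm holds its last target. There are 200 camera calls.

## Working session

There is one attempt and no reset: what is moved stays moved. The work goes in short steps, Python scripts to look and compute and a tool call to move; the robot and the scene stay as the last step left them, time stands still between calls to the robot, and variables do not carry over. Pictures are saved under pics/ and viewed, at most 14 in all, crops included, and the job is handed in when it is done.

Besides the shell and the picture viewer there is one more tool, called after "Emit:" as name([rows], argument=value, ...), one row to a line, values as JSON. arm_command: Moves the arm, as the interface text tells. Its arguments: {"type":"object","properties":{"targets":{"type":"array"},"force":{"type":"number"}},"required":["targets"]}

```bash
mkdir -p pics; ls; python3 - <<'E'
from bench import status, viewer
import cv2,pickle
for n in("scene","top"):
    c=viewer.camera_model(n);im=viewer.snapshot(n);print(n,c)
    cv2.imwrite(f"pics/{n}0.png",im[:,:,::-1])
print(viewer.camera_model("wrist"));print(status.sense())
E
```

```text
pics
scene {'vertical_fov': 50.43132930087354, 'cx': 315.88061789786326, 'cy': 205.8311324567834, 'xyz': array([1324.71069411,  187.02577073, 1190.5246248 ]), 'attitude': array([-142.06284215,    0.28509978,  105.47298007])}
top {'vertical_fov': 56.235421845335445, 'cx': 322.5398596438128, 'cy': 203.10528003555066, 'xyz': array([ 296.37051882,  -42.74191854, 1475.78510856]), 'attitude': array([-172.19264604,   -1.08927644,  -88.87617253])}
{'vertical_fov': 68.19401193864898, 'cx': 320.9902984675676, 'cy': 203.01961485712573, 'xyz': array([190.09291436, 573.26397825, 373.15750606]), 'attitude': array([1.63972484e+02, 1.33270755e-01, 6.51444840e+01])}
{'time': 0.1, 'joint_pos': array([ 6.01968232e+01,  7.51257381e+00,  8.53254427e+01, -1.79263847e-04,
        8.72609311e+01, -4.89548432e+00]), 'qd': array([ 0.01232375, -0.14713929, -0.08564395,  0.02492716,  0.08124775,
        0.02457732]), 'joint_efforts': array([ 1.71147374e-03, -5.70947850e+01, -5.01941371e+01, -6.80372682e-05,
        8.06055934e-03, -9.94625293e-05]), 'tool_pos': array([252.4435064 , 543.74578341, 230.30760635]), 'tcp_rot': array([-1.79901398e+02, -8.26563507e-03,  1.55092309e+02]), 'ft_force': array([ 0.23259197, -0.01056475,  0.32184615]), 'wrist_torque': array([ 0.02695473, -0.06130222,  0.00011401]), 'grip_force': 0.0, 'finger_gap': 85.40448595634744}
```

View pics/top0.png

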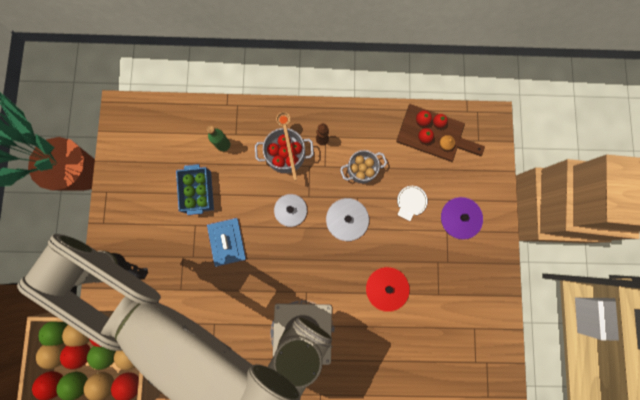

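View pics/scene0.png

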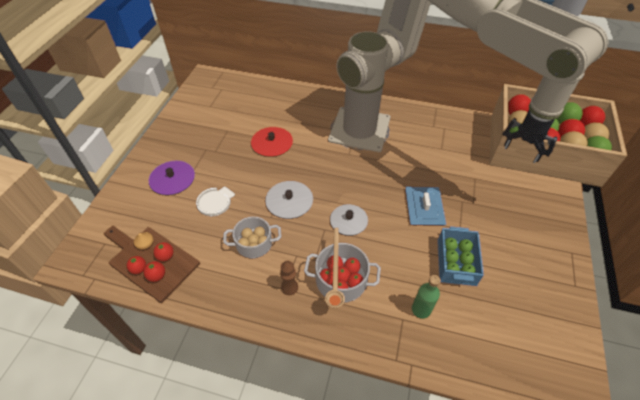

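```bash
cat > h.py <<'E'
import numpy as np,cv2
from scipy.spatial.transform import Rotation as R
from bench import status, viewer
def snap(n,save=None):
    c=viewer.camera_model(n);im=viewer.snapshot(n)
    if save: cv2.imwrite(f"pics/{save}.png",im[:,:,::-1])
    return c,im
def ray(c,p):
    f=200/np.tan(np.radians(c["vertical_fov"]/2))
    p=np.atleast_2d(np.array(p,float))
    d=np.c_[(p[:,0]-c["cx"])/f,(p[:,1]-c["cy"])/f,np.ones(len(p))]
    return np.array(c["xyz"]),R.from_euler("xyz",c["attitude"],degrees=True).apply(d)
def plane(c,p,z):
    o,d=ray(c,p);return o+d*((z-o[2])/d[:,2])[:,None]
def px(c,P):
    f=200/np.tan(np.radians(c["vertical_fov"]/2))
    q=R.from_euler("xyz",c["attitude"],degrees=True).inv().apply(np.atleast_2d(P)-c["xyz"])
    return np.c_[q[:,0]/q[:,2]*f+c["cx"],q[:,1]/q[:,2]*f+c["cy"]]
def tri(cs,ps):
    A=np.zeros((3,3));b=np.zeros(3)
    for c,p in zip(cs,ps):
        o,d=ray(c,p);d=d[0]/np.linalg.norm(d[0]);M=np.eye(3)-np.outer(d,d);A+=M;b+=M@o
    return np.linalg.solve(A,b)
def blobs(mask,amin=15):
    n,l,s,ce=cv2.connectedComponentsWithStats(mask.astype(np.uint8))
    return [(ce[i].round(1),s[i].tolist()) for i in range(1,n) if s[i,4]>=amin]
E
python3 - <<'E'
from h import *
T=viewer.camera_model("top")
for n,p,z in [("bigpot",(285,150),90),("smallpot",(363,167),72),("terrine",(194,190),70),("biglid knob",(347,219),50),("smlid knob",(290,209),50),("tlid",(226,241),49),("rest",(412,200),16),("lip",(405,215),4),("spoonbowl",(284,119),100),("spoonend",(295,177),103),("mill",(322,128),145),("bottle",(212,129),190),("red",(389,290),50),("purple",(464,218),50)]:
    print(n,plane(T,p,z)[0].round())
im=cv2.imread("pics/top0.png")
cv2.imwrite("pics/crop0.png",cv2.resize(im[100:320,160:480],None,fx=2.5,fy=2.5,interpolation=cv2.INTER_CUBIC))
E
```

```text
bigpot [688.  81.  90.]
smallpot [ 633. -218.   72.]
terrine [529. 422.  70.]
biglid knob [ 433. -161.   50.]
smlid knob [467.  58.  50.]
tlid [340. 296.  49.]
rest [ 517. -421.   16.]
lip [ 458. -395.    4.]
spoonbowl [807.  88. 100.]
spoonend [581.  40. 103.]
mill [759. -57. 145.]
bottle [729. 333. 190.]
red [ 170. -321.   50.]
purple [ 447. -612.   50.]
```

View pics/crop0.png

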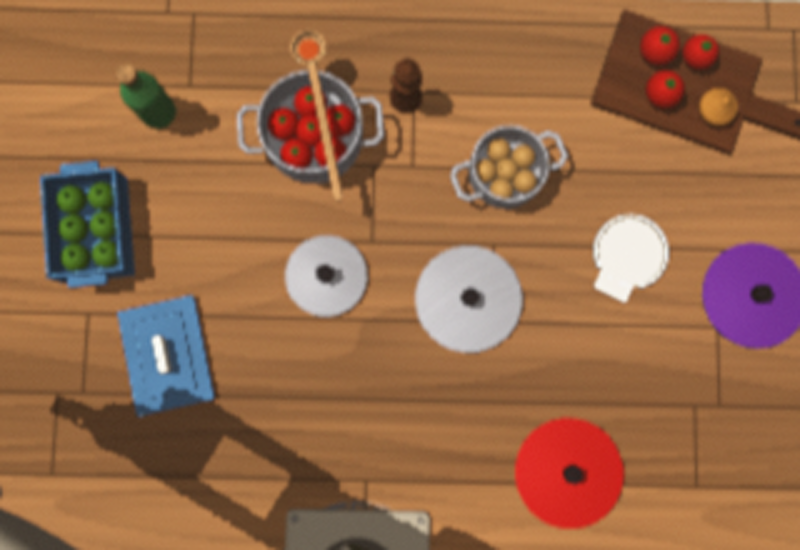

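The candidates for the big lid are steel (347,219), purple (462,218) and red (388,289). The steel one is the big lid, since purple and red are excluded, and the crop confirms it. The other parts are:
- Small steel lid at (290,210)
- Blue lid at (226,241)
- Spoon rest at (412,200), with its lip towards (405,215)
- Spoon bowl at (284,119) and handle end at (295,177)

I'm moving to a survey pose for the wrist camera.

Emit:
arm_command([
  [[0.024, -0.0453, 0.0142, 0, 0, 0.0538, 1], [0.024, -0.0453, 0.0142, 0, 0, 0.0538, 1], [0.024, -0.0453, 0.0142, 0, 0, 0.0538, 1], [0.024, -0.0453, 0.0142, 0, 0, 0.0538, 1], [0.024, -0.0453, 0.0142, 0, 0, 0.0538, 1], [0.024, -0.0453, 0.0142, 0, 0, 0.0538, 1], [0.024, -0.0453, 0.0142, 0, 0, 0.0538, 1], [0.024, -0.0453, 0.0142, 0, 0, 0.0538, 1], [0.024, -0.0453, 0.0142, 0, 0, 0.0538, 1], [0.024, -0.0453, 0.0142, 0, 0, 0.0538, 1]],
])

```text
time: 1.35
tool_pos: [493.1, 89.6, 373.4]
tcp_rot: [180.0, -0.0, -174.0]
ft_force: [0.3, 0.7, 0.7]
finger_gap: 85.4
grip_force: 0.0
```

Emit:
arm_command([
  [[0.024, -0.0453, 0.0142, 0, 0, 0.0538, 0], [0.024, -0.0453, 0.0142, 0, 0, 0.0538, 0], [0, 0, 0, 0, 0, 0, 0], [0, 0, 0, 0, 0, 0, 0], [0, 0, 0, 0, 0, 0, 0]],
])

```text
time: 1.98
tool_pos: [540.2, 1.7, 401.3]
tcp_rot: [180.0, -0.0, -167.9]
ft_force: [-0.3, 0.0, 1.0]
finger_gap: 42.8
grip_force: 0.0
```

```bash
python3 - <<'E'
from h import *
import pickle
c,im=snap("wrist","w1");print(c["xyz"],c["attitude"])
pickle.dump((c,im),open("w1.pkl","wb"))
s=status.sense();print(s["tool_pos"],s["tcp_rot"],s["finger_gap"],s["time"])
E
```

```text
[472.88569875 -13.45418112 544.12191239] [ 1.64019180e+02 -1.67446666e-02  1.02198189e+02]
[540.23575638   1.69823004 401.41460615] [ 1.79983122e+02 -2.65270300e-02 -1.67840683e+02] 42.975463861421524 2.025
```

View pics/w1.png

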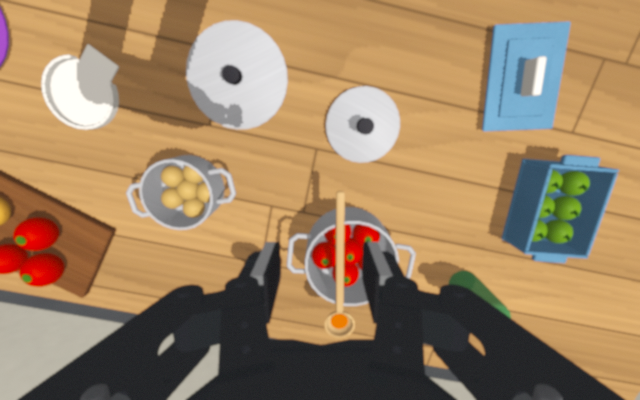

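The wrist view shows:
- Spoon: handle end (341,193), bowl (339,323)
- Big pot about (350,257), small pot (181,190), terrine (560,207)
- Lids: steel (236,75), small (363,124), blue (527,76)
- Rest (80,91), with its lip at (98,72)

Next I'll fit these more precisely.

```bash
python3 - <<'E'
from h import *
import pickle
c,im=pickle.load(open("w1.pkl","rb"))
hsv=cv2.cvtColor(im,cv2.COLOR_RGB2HSV);H,S,V=cv2.split(hsv)
def fit(pts):  # circle on plane
    A=np.c_[2*pts[:,:2],np.ones(len(pts))];b=(pts[:,:2]**2).sum(1);x=np.linalg.lstsq(A,b,rcond=None)[0]
    return x[:2].round(1),np.sqrt(x[2]+x[:2]@x[:2]).round(1)
low=((S<60)&(V>90)).astype(np.uint8)
for nm,(x,y,w,h),z in [("biglid",(175,10,125,128),11),("smlid",(315,75,95,95),11),("bigpot",(290,195,80,120),90),("smpot",(125,148,115,85),72)]:
    m=np.zeros_like(low);m[y:y+h,x:x+w]=low[y:y+h,x:x+w]
    cs=max(cv2.findContours(m,0,1)[0],key=cv2.contourArea)
    hull=cv2.convexHull(cs)[:,0]
    print(nm,fit(plane(c,hull,z)),cv2.boundingRect(cs))
dark=(V<70)
print("knobs",[(b,plane(c,b[0],50)[0].round(1)) for b in blobs(dark[:150,:450],30)])
blue=((H>95)&(H<120)&(S>90)).astype(np.uint8)
for nm,(y0,y1),z in[("tlid",(0,140),19),("terrine",(145,270),70)]:
    m=np.zeros_like(blue);m[y0:y1,430:]=blue[y0:y1,430:]
    cs=max(cv2.findContours(m,0,1)[0],key=cv2.contourArea)
    P=plane(c,cs[:,0],z)[:,:2].astype(np.float32);r=cv2.minAreaRect(P);print(nm,r)
h=np.zeros_like(low);h[40:110,500:560]=((S<60)&(V>120))[40:110,500:560]
print("strip",blobs(h,20))
print("spoon",plane(c,[(341,193)],99)[0],plane(c,[(339,322)],99)[0],plane(c,[(340,257)],99)[0])
# rest
T=viewer.camera_model("top");t=cv2.imread("pics/top0.png");hs=cv2.cvtColor(t,cv2.COLOR_BGR2HSV)
m=((hs[:,:,1]<60)&(hs[:,:,2]>170));m[:180]=0;m[225:]=0;m[:,:390]=0;m[:,440:]=0
ys,xs=np.nonzero(m);P=plane(T,np.c_[xs,ys],12)[:,:2]
cc,rr=fit(plane(T,cv2.convexHull(np.c_[xs,ys].astype(np.int32))[:,0],14))
for _ in range(5):
    q=P[np.linalg.norm(P-cc,axis=1)<59.5];cc=q.mean(0)
q=P[np.linalg.norm(P-cc,axis=1)>62];d=cc-q.mean(0);print("rest",cc,len(q),q.mean(0),np.degrees(np.arctan2(d[1],d[0])))
E
```

```text
biglid (array([ 437.5, -165.3]), np.float64(84.6)) (186, 20, 102, 110)
smlid (array([468.8,  59.7]), np.float64(65.0)) (325, 86, 75, 77)
bigpot (array([687.6,  61.6]), np.float64(83.3)) (290, 210, 46, 93)
smpot (array([ 637.1, -214.3]), np.float64(76.3)) (126, 155, 110, 75)
knobs [((array([231.7,  74.8]), [223, 67, 18, 17, 214]), array([ 438.6, -162.1,   50. ]))]
tlid ((340.310791015625, 300.02783203125), (159.61239624023438, 117.1527099609375), 14.24705982208252)
terrine ((535.0321044921875, 404.7983093261719), (182.8975372314453, 156.62911987304688), 8.20811653137207)
strip [(array([533.4,  76.1]), [521, 56, 26, 40, 830]), (array([557.2,  96.9]), [555, 83, 5, 27, 37])]
spoon [575.08303395  40.54797585  99.        ] [805.02703184  91.12264961  99.        ] [681.5814265   63.95847167  99.        ]
rest [ 513.26644149 -418.99585359] 73 [ 479.32049643 -406.62077673] -20.029449916205362
```

Emit:
arm_command([
  [[0.0233, 0.0096, -0.0345, 0, 0, 0, 0], [0.0233, 0.0096, -0.0345, 0, 0, 0, 0], [0.0233, 0.0096, -0.0345, 0, 0, 0, 0], [0.0233, 0.0096, -0.0345, 0, 0, 0, 0], [0.0233, 0.0096, -0.0345, 0, 0, 0, 0], [0.0233, 0.0096, -0.0345, 0, 0, 0, 0], [0.0233, 0.0096, -0.0345, 0, 0, 0, 0], [0, 0, 0, 0, 0, 0, 0], [0, 0, 0, 0, 0, 0, 0]],
])

```text
time: 3.15
tool_pos: [703.6, 68.5, 160.9]
tcp_rot: [-180.0, 0.0, -167.9]
ft_force: [0.2, 0.3, 0.6]
finger_gap: 42.9
grip_force: 0.0
```

```bash
python3 - <<'E'
from h import *
c,im=snap("wrist","w2");s=status.sense();t=s["tool_pos"];print(t,s["tcp_rot"])
y=t+0;print("tcp px",px(c,[t,t-[0,0,60]]))
print(px(c,[[707,69.6,99],[667,60.5,99],[575,40.5,99],[805,91,99]]))
E
```

```text
[704.17227655  68.23015968 162.20857123] [-1.79968696e+02  1.32429082e-01 -1.67880810e+02]
tcp px [[321.14822594 256.02877991]
 [321.13400657 218.67375278]]
[[322.14315885 221.18107211]
 [321.56933432 165.50610679]
 [321.47097217  11.14033311]
 [322.2679874  335.59376792]]
```

View pics/w2.png

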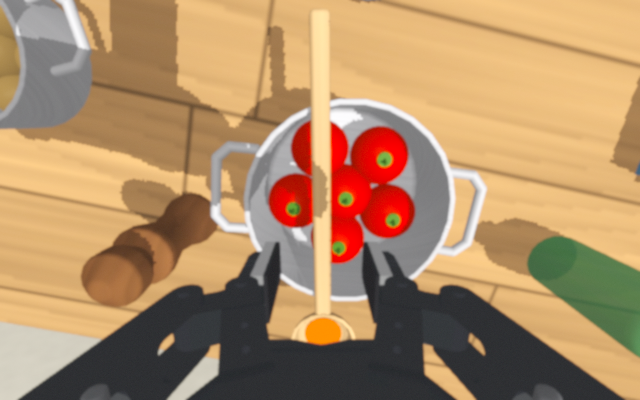

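The spoon handle runs from (320,11) to the bowl at (323,330), just as predicted, and sits between the fingers at (265–375). I'm descending and gripping.

Emit:
arm_command([
  [[0, 0, -0.02, 0, 0, 0, 0], [0, 0, -0.02, 0, 0, 0, 0], [0, 0, -0.02, 0, 0, 0, 0], [0, 0, -0.02, 0, 0, 0, 0], [0, 0, 0, 0, 0, 0, 0], [0, 0, 0, 0, 0, 0, -0.5], [0, 0, 0, 0, 0, 0, -1], [0, 0, 0, 0, 0, 0, -1], [0, 0, 0, 0, 0, 0, -1], [0, 0, 0, 0, 0, 0, -1]],
], force=40)

```text
time: 4.45
tool_pos: [704.8, 67.8, 81.5]
tcp_rot: [-180.0, 0.1, -167.9]
ft_force: [0.8, -0.2, 6.0]
finger_gap: 12.1
grip_force: 40.4
```

```bash
python3 - <<'E'
from h import *
s=status.sense();print(s["tool_pos"],s["finger_gap"],s["grip_force"],s["ft_force"])
E
```

```text
[704.75326238  67.81684904  81.53710225] 12.096651014922411 40.37296950817108 [ 0.785419  -0.2064306  6.0382653]
```

Emit:
arm_command([
  [[0, 0, 0.01, 0, 0, 0, -1], [0, 0, 0.02, 0, 0, 0, -1], [0, 0, 0.04, 0, 0, 0, -1], [0, 0, 0.05, 0, 0, 0, -1], [0, 0, 0.05, 0, 0, 0, -1], [0, 0, 0.01, 0, 0, 0, -1], [-0.01, -0.02, 0, 0, 0, 0, -1], [-0.02, -0.04, 0, 0, 0, 0, -1], [-0.02, -0.045, 0, 0, 0, 0, -1], [-0.02, -0.045, 0, 0, 0, 0, -1]],
])

```text
time: 5.7
tool_pos: [632.6, -83.2, 259.8]
tcp_rot: [180.0, -0.1, -167.9]
ft_force: [-0.6, -0.1, -0.6]
finger_gap: 12.0
grip_force: 39.6
```

Emit:
arm_command([
  [[-0.02, -0.045, 0, 0, 0, 0, -1], [-0.02, -0.045, 0, 0, 0, 0, -1], [-0.02, -0.045, 0, 0, 0, 0, -1], [-0.01, -0.02, 0, 0, 0, 0, -1], [-0.005, -0.015, 0, 0, 0, 0, -1], [0, 0, 0, 0, 0, 0, -1], [0, 0, 0, 0, 0, 0, -1]],
])

```text
time: 6.58
tool_pos: [559.4, -251.1, 260.1]
tcp_rot: [180.0, 0.0, -167.9]
ft_force: [0.4, 0.6, -0.7]
finger_gap: 12.0
grip_force: 39.6
```

```bash
python3 - <<'E'
from h import *
import pickle
c,im=snap("wrist","w3");s=status.sense();print(s["tool_pos"],s["tcp_rot"],s["finger_gap"],s["time"])
pickle.dump((c,im),open("w3.pkl","wb"))
print(px(c,[[513,-419,14],[457,-398,4]]))
E
```

```text
[ 559.42114138 -250.9850827   260.13124184] [ 1.79974568e+02  8.09211122e-03 -1.67838233e+02] 12.008493699321752 6.625
[[198.23030854 108.44876227]
 [222.90295134  66.11970258]]
```

View pics/w3.png

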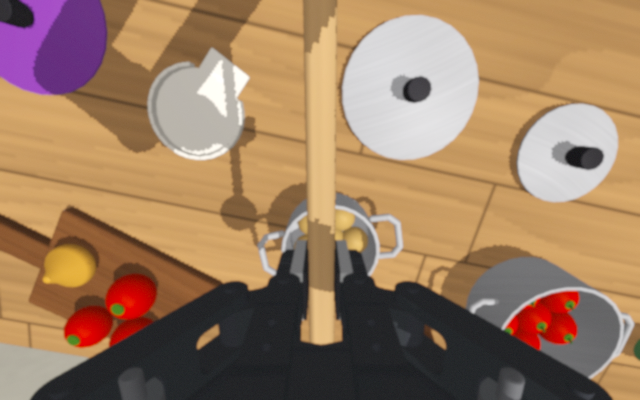

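The spoon is held. The rest is centred near (196,110), and its lip's outer edge runs from (212,48) to (249,76).

```bash
python3 - <<'E'
from h import *
import pickle
c,im=pickle.load(open("w3.pkl","rb"))
hs=cv2.cvtColor(im,cv2.COLOR_RGB2HSV);m=(hs[:,:,1]<60)
k=np.zeros_like(m);k[40:170,140:260]=m[40:170,140:260]
cs=max(cv2.findContours(k.astype(np.uint8),0,1)[0],key=cv2.contourArea)[:,0]
P=plane(c,cs,14)[:,:2]
cc=np.array([513,-419.])
for _ in range(8):
    q=P[abs(np.linalg.norm(P-cc,axis=1)-58)<5]
    q=q[(q-cc)@np.array([-.92,.38])<35]
    A=np.c_[2*q,np.ones(len(q))];x=np.linalg.lstsq(A,(q**2).sum(1),rcond=None)[0];cc=x[:2]
print(cc,np.sqrt(x[2]+cc@cc))
ys,xs=np.nonzero(k);Q=plane(c,np.c_[xs,ys],4)[:,:2];d=Q-cc;r=np.linalg.norm(d,axis=1)
l=d[(r>64)&(d[:,0]<0)].mean(0);print(l,np.degrees(np.arctan2(-l[1],-l[0])))
print(cv2.minAreaRect((Q[(r>66)&(d[:,0]<0)]).astype(np.float32)))
e=plane(c,[(212,48),(249,76)],4)[:,:2];print(e,e.mean(0)-cc);v=e[0]-e[1];print(np.degrees(np.arctan2(v[1],v[0]))+90)
v=cc-e.mean(0);print(np.degrees(np.arctan2(v[1],v[0])))
# bowl in held: distance; handle line
print(plane(c,[(320,260),(318,0)],275)[:,:2])
E
```

```text
[ 518.15884769 -421.79872987] 59.601777565269586
[-59.73454991  25.12782596] -22.814453525821843
((456.6234436035156, -392.28961181640625), (57.04398727416992, 15.326704025268555), 64.24124908447266)
[[ 439.56979322 -413.47844613]
 [ 461.40971516 -364.7323631 ]] [-67.6690935   32.69332526]
-24.1340209639463
-25.786826270350918
[[ 555.55235873 -252.88060048]
 [ 450.40402098 -276.28299856]]
```

The tips stick out about 8 mm below the handle, which is too deep to lay it flat on the table. I'll set the spoon back on the pot and grip it again nearer the fingertips.

Emit:
arm_command([
  [[0.01, 0.02, 0, 0, 0, 0, -1], [0.02, 0.045, 0, 0, 0, 0, -1], [0.02, 0.045, 0, 0, 0, 0, -1], [0.02, 0.045, 0, 0, 0, 0, -1], [0.02, 0.045, 0, 0, 0, 0, -1], [0.02, 0.045, 0, 0, 0, 0, -1], [0.02, 0.045, 0, 0, 0, 0, -1], [0.01, 0.02, 0, 0, 0, 0, -1], [0.005, 0.01, 0, 0, 0, 0, -1], [0, 0, 0, 0, 0, 0, -1]],
])

```text
time: 7.88
tool_pos: [703.7, 69.1, 259.9]
tcp_rot: [180.0, -0.0, -167.8]
ft_force: [-0.5, -0.9, -0.7]
finger_gap: 12.3
grip_force: 39.6
```

Emit:
arm_command([
  [[0, 0, -0.03, 0, 0, 0, -1], [0, 0, -0.05, 0, 0, 0, -1], [0, 0, -0.04, 0, 0, 0, -1], [0, 0, -0.03, 0, 0, 0, -1], [0, 0, -0.014, 0, 0, 0, -1], [0, 0, -0.006, 0, 0, 0, -1], [0, 0, -0.005, 0, 0, 0, -1], [0, 0, 0, 0, 0, 0, -1]],
])

```text
time: 8.88
tool_pos: [704.4, 67.8, 86.2]
tcp_rot: [-180.0, 0.1, -167.9]
ft_force: [-0.2, 0.1, -0.0]
finger_gap: 12.2
grip_force: 39.6
```

Emit:
arm_command([
  [[0, 0, -0.002, 0, 0, 0, -1], [0, 0, -0.001, 0, 0, 0, -1], [0, 0, 0, 0, 0, 0, -1]],
])

```text
time: 9.25
tool_pos: [703.8, 67.8, 82.2]
tcp_rot: [-180.0, 0.0, -167.9]
ft_force: [-0.4, 1.0, -0.6]
finger_gap: 11.9
grip_force: 39.6
```

Emit:
arm_command([
  [[0, 0, -0.0015, 0, 0, 0, -1], [0, 0, 0, 0, 0, 0, -1]],
])

```text
time: 9.5
tool_pos: [704.0, 67.8, 81.5]
tcp_rot: [-180.0, 0.0, -167.9]
ft_force: [-3.1, 0.1, 5.2]
finger_gap: 11.8
grip_force: 40.3
```

Emit:
arm_command([
  [[0, 0, 0, 0, 0, 0, -0.3], [0, 0, 0, 0, 0, 0, -0.3], [0, 0, 0, 0, 0, 0, -0.3], [0, 0, 0.004, 0, 0, 0, -0.3], [0, 0, 0.003, 0, 0, 0, -0.3], [0, 0, 0, 0, 0, 0, -0.3], [0, 0, 0, 0, 0, 0, -1], [0, 0, 0, 0, 0, 0, -1], [0, 0, 0, 0, 0, 0, -1], [0, 0, 0, 0, 0, 0, -1]],
], force=40)

```text
time: 10.75
tool_pos: [703.9, 67.7, 87.9]
tcp_rot: [-180.0, 0.0, -167.9]
ft_force: [0.2, 0.4, 2.8]
finger_gap: 11.4
grip_force: 39.4
```

Emit:
arm_command([
  [[0, 0, 0.005, 0, 0, 0, -1], [0, 0, 0.01, 0, 0, 0, -1], [0, 0, 0.03, 0, 0, 0, -1], [0, 0, 0, 0, 0, 0, -1], [0, 0, 0, 0, 0, 0, -1]],
])

```text
time: 11.38
tool_pos: [703.8, 67.8, 132.5]
tcp_rot: [-180.0, 0.0, -167.9]
ft_force: [-0.2, 0.4, -0.9]
finger_gap: 11.6
grip_force: 39.1
```

```bash
python3 - <<'E'
from h import *
c,im=snap("wrist","w4");s=status.sense();print(s["tool_pos"],s["tcp_rot"])
E
```

```text
[703.22782703  67.79051722 131.59184034] [ 1.79984165e+02 -8.01442079e-02 -1.67920887e+02]
```

View pics/w4.png

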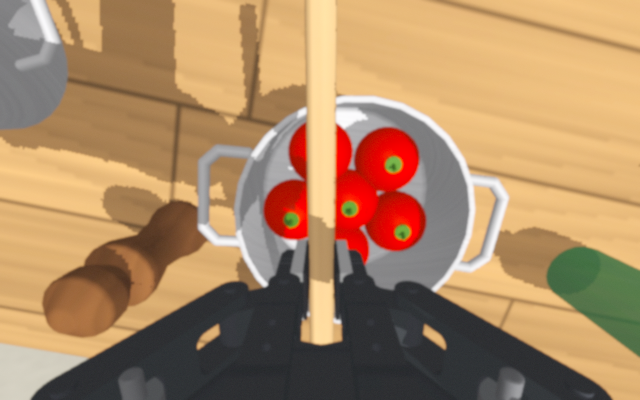

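The spoon is held again, nearer the tips. I'm carrying it to the rest.

Emit:
arm_command([
  [[0, 0, 0.03, 0, 0, 0, -1], [0, 0, 0.04, 0, 0, 0, -1], [-0.01, -0.015, 0.03, 0, 0, 0, -1], [-0.02, -0.03, 0, 0, 0, -0.06, -1], [-0.028, -0.045, 0, 0, 0, -0.07, -1], [-0.028, -0.045, 0, 0, 0, -0.07, -1], [-0.028, -0.045, 0, 0, 0, -0.07, -1], [-0.028, -0.045, 0, 0, 0, -0.07, -1], [-0.028, -0.045, 0, 0, 0, -0.07, -1], [-0.028, -0.045, 0, 0, 0, -0.07, -1]],
])

```text
time: 12.68
tool_pos: [504.2, -248.2, 231.3]
tcp_rot: [180.0, -0.1, 164.5]
ft_force: [0.1, -0.5, -0.6]
finger_gap: 11.8
grip_force: 39.1
```

Emit:
arm_command([
  [[-0.028, -0.045, 0, 0, 0, -0.07, -1], [-0.028, -0.045, 0, 0, 0, -0.07, -1], [-0.02, -0.03, -0.01, 0, 0, -0.019, -1], [-0.008, -0.01, -0.03, 0, 0, 0, -1], [0, 0, -0.03, 0, 0, 0, -1], [0, 0, -0.03, 0, 0, 0, -1], [0, 0, -0.02, 0, 0, 0, -1], [0, 0, -0.02, 0, 0, 0, -1], [0, 0, 0, 0, 0, 0, -1], [0, 0, 0, 0, 0, 0, -1]],
])

```text
time: 13.92
tool_pos: [422.3, -377.6, 93.6]
tcp_rot: [-180.0, 0.1, 155.5]
ft_force: [-0.4, -0.2, -0.8]
finger_gap: 11.7
grip_force: 39.1
```

```bash
python3 - <<'E'
from h import *
c,im=snap("wrist");s=status.sense();print(s["tool_pos"],s["tcp_rot"],s["time"])
c2,i2=snap("scene");c3,i3=snap("top")
a=cv2.resize(i2[140:260,160:360],(400,240));b=cv2.resize(i3[170:290,340:480],(400,343))
o=np.zeros((400+343,640,3),np.uint8);o=np.vstack([im,np.hstack([a,np.zeros((240,240,3),np.uint8)])])[:600]
o=np.zeros((400,800,3),np.uint8);o[:,:480]=cv2.resize(im,(480,300))[0:300].repeat(1,0) if 0 else np.vstack([cv2.resize(im,(480,300)),np.zeros((100,480,3),np.uint8)])
o[:200,480:]=cv2.resize(i2[140:260,170:370],(320,200));o[200:,480:]=cv2.resize(i3[180:280,350:450],(320,200))
cv2.imwrite("pics/m5.png",o[:,:,::-1])
E
```

```text
[ 422.53958476 -377.87132841   94.01059709] [-1.79954359e+02  1.09895686e-01  1.55473517e+02] 13.975
```

View pics/m5.png

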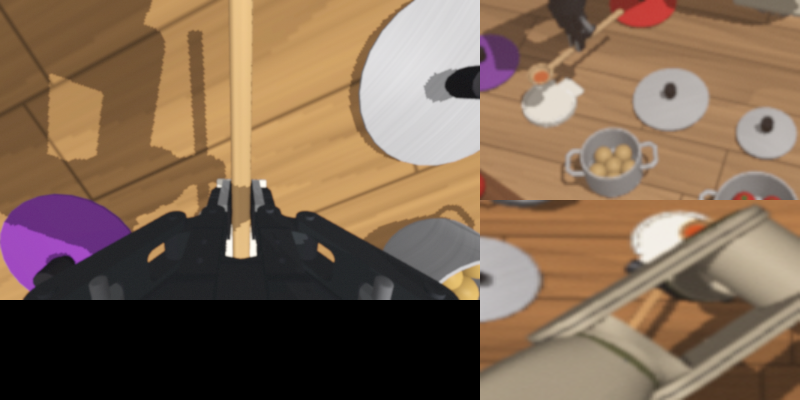

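```bash
python3 - <<'E'
from h import *
for n in("scene","top"):
    c,im=snap(n);h=cv2.cvtColor(im,cv2.COLOR_RGB2HSV)
    m=(h[:,:,0]>5)&(h[:,:,0]<14)&(h[:,:,1]>190)&(h[:,:,2]>190)
    y,x=(px(c,[510,-420,95])[0][::-1]);k=np.zeros_like(m);y=int(y);x=int(x);k[y-15:y+15,x-15:x+15]=m[y-15:y+15,x-15:x+15]
    for b in blobs(k,4):print(n,b,plane(c,b[0],103)[0])
E
```

```text
top (array([415.9, 194.4]), [414, 193, 5, 4, 9]) [ 525.64195092 -412.94582493  103.        ]
```

Emit:
arm_command([
  [[0, 0, -0.02, -0.0046, -0.01, 0, -1], [0, 0, -0.02, -0.0046, -0.01, 0, -1], [0, 0, -0.02, -0.0046, -0.01, 0, -1], [0, 0, -0.014, 0, 0, 0, -1], [0, 0, -0.008, 0, 0, 0, -1], [0, 0, 0, 0, 0, 0, -1], [0, 0, 0, 0, 0, 0, -1]],
])

```text
time: 15.05
tool_pos: [422.3, -377.7, 11.5]
tcp_rot: [-180.0, 2.0, 155.5]
ft_force: [0.0, -0.0, 0.5]
finger_gap: 11.8
grip_force: 39.1
```

Emit:
arm_command([
  [[0, 0, -0.004, 0, 0, 0, -1], [0, 0, -0.002, 0, 0, 0, -1], [0, 0, 0, 0, 0, 0, -1], [0, 0, 0, 0, 0, 0, -1]],
])

```text
time: 15.55
tool_pos: [421.9, -377.2, 4.7]
tcp_rot: [-180.0, 1.9, 155.5]
ft_force: [0.1, -0.8, -0.3]
finger_gap: 12.0
grip_force: 39.1
```

```bash
python3 - <<'E'
from h import *
s=status.sense();print(s["tool_pos"],s["tcp_rot"],s["ft_force"],s["wrist_torque"])
c,im=snap("scene")
cv2.imwrite("pics/s6.png",cv2.resize(im[120:250,170:290],None,fx=4,fy=4,interpolation=cv2.INTER_CUBIC)[:,:,::-1])
E
```

```text
[ 421.85526782 -377.2301144     4.73320949] [-179.9938784     1.89464804  155.46592162] [ 0.11352699 -0.78897954 -0.27934743] [ 0.03562765 -0.0084807  -0.03372567]
```

View pics/s6.png

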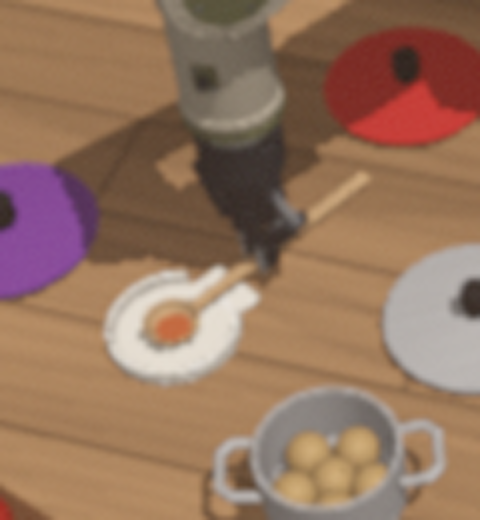

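The bowl, at (170,325) in the crop, is inside the dish and the handle passes through the notch. I'm doing the final lowering.

Emit:
arm_command([
  [[0, 0, -0.001, 0, 0, 0, -1], [0, 0, 0, 0, 0, 0, -1], [0, 0, 0, 0, 0, 0, -1]],
])

```text
time: 15.98
tool_pos: [421.8, -377.2, 3.7]
tcp_rot: [-180.0, 1.9, 155.5]
ft_force: [0.1, 0.6, -0.9]
finger_gap: 11.6
grip_force: 39.1
```

Emit:
arm_command([
  [[0, 0, -0.001, 0, 0, 0, -1], [0, 0, 0, 0, 0, 0, -1], [0, 0, 0, 0, 0, 0, -1]],
])

```text
time: 16.35
tool_pos: [421.9, -377.2, 2.7]
tcp_rot: [-180.0, 1.9, 155.5]
ft_force: [0.2, -0.0, -0.7]
finger_gap: 11.7
grip_force: 39.1
```

Emit:
arm_command([
  [[0, 0, -0.0008, 0, 0, 0, -1], [0, 0, 0, 0, 0, 0, -1], [0, 0, 0, 0, 0, 0, -1]],
])

```text
time: 16.73
tool_pos: [421.9, -377.3, 2.5]
tcp_rot: [-180.0, 1.9, 155.5]
ft_force: [-2.6, 2.5, 6.0]
finger_gap: 11.8
grip_force: 39.9
```

Emit:
arm_command([
  [[0, 0, 0, 0, 0, 0, -0.6], [0, 0, 0, 0, 0, 0, -0.3], [0, 0, 0, 0, 0, 0, 0], [0, 0, 0, 0, 0, 0, 0], [0, 0, 0.005, 0, 0, 0, 0], [0, 0, 0.02, 0, 0, 0, 0], [0, 0, 0.05, 0.0046, 0.01, 0, 0.3], [0, 0, 0.05, 0.0046, 0.01, 0, 0.3], [0, 0, 0.05, 0.0046, 0.01, 0, 0.3], [0, 0, 0.05, 0, 0, 0, 0.3]],
])

```text
time: 17.98
tool_pos: [421.9, -377.2, 230.6]
tcp_rot: [-180.0, 0.1, 155.5]
ft_force: [0.9, -0.1, -0.4]
finger_gap: 55.3
grip_force: 0.0
```

Emit:
arm_command([
  [[0.0, 0.04, 0.02, 0, 0, 0, 0.3], [0, 0.05, 0.02, 0, 0, 0, 0.3], [0, 0.05, 0, 0, 0, 0, 0.3], [0, 0.05, 0, 0, 0, 0, 0.3], [0, 0, 0, 0, 0, 0, 0.3], [0, 0, 0, 0, 0, 0, 0.3]],
])

```text
time: 18.73
tool_pos: [422.0, -187.4, 268.3]
tcp_rot: [-180.0, 0.1, 155.5]
ft_force: [-0.5, 0.0, -0.1]
finger_gap: 55.5
grip_force: 0.0
```

```bash
python3 - <<'E'
from h import *
import pickle
c,im=snap("wrist","w7");s=status.sense();print(s["tool_pos"],s["tcp_rot"],s["finger_gap"],s["time"])
pickle.dump((c,im),open("w7.pkl","wb"))
E
```

```text
[ 421.90521372 -187.82379186  267.87348812] [-1.79969963e+02  8.53180977e-02  1.55455294e+02] 55.525518986651825 18.775
```

View pics/w7.png

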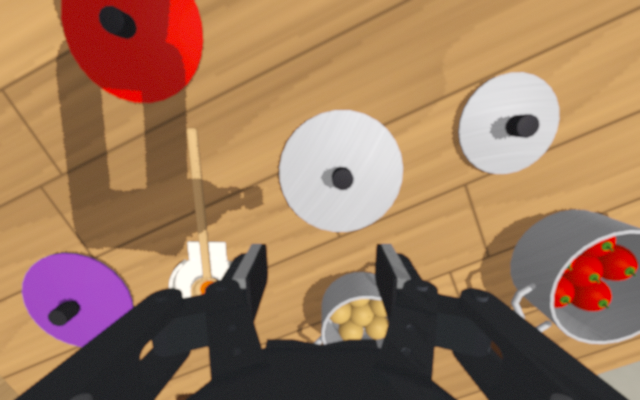

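```bash
python3 - <<'E'
from h import *
import pickle
c,im=pickle.load(open("w7.pkl","rb"));hs=cv2.cvtColor(im,cv2.COLOR_RGB2HSV);H,S,V=cv2.split(hs)
low=(S<60)&(V>110)
def circ(x,y,w,h,z):
    m=np.zeros(low.shape,np.uint8);m[y:y+h,x:x+w]=low[y:y+h,x:x+w]
    cs=max(cv2.findContours(m,0,1)[0],key=cv2.contourArea);q=plane(c,cv2.convexHull(cs)[:,0],z)[:,:2]
    A=np.c_[2*q,np.ones(len(q))];X=np.linalg.lstsq(A,(q**2).sum(1),rcond=None)[0];return X[:2],np.sqrt(X[2]+X[:2]@X[:2])
print(circ(265,100,150,140,12),circ(445,60,125,120,12))
print([(b[0],plane(c,b[0],48)[0]) for b in blobs((V<75)[100:230,280:550],40) for b in [(b[0]+[280,100],)]])
E
```

```text
(array([ 437.56360409, -165.1882796 ]), np.float64(84.54057740463008)) (array([468.5649664 ,  59.51714918]), np.float64(64.7141683219322))
[(array([521.2, 125.6]), array([465.72873131,  53.86577715,  48.        ])), (array([341.6, 177.8]), array([ 435.40890174, -165.29420705,   48.        ]))]
```

The disc fit (437.6,-165.2) agrees with the first view, and the spoon is lying in its rest. I'm grasping the big lid's knob.

Emit:
arm_command([
  [[0.0055, 0.0075, -0.04, 0, 0, 0, 0.3], [0.005, 0.0075, -0.05, 0, 0, 0, 0.3], [0.005, 0.0075, -0.05, 0, 0, 0, 0.3], [0, 0, -0.05, 0, 0, 0, 0.3], [0, 0, -0.03, 0, 0, 0, 0.3], [0, 0, -0.02, 0, 0, 0, 0.3], [0, 0, -0.004, 0, 0, 0, 0.3], [0, 0, 0, 0, 0, 0, 0.3], [0, 0, 0, 0, 0, 0, 0]],
])

```text
time: 19.9
tool_pos: [438.2, -165.5, 24.2]
tcp_rot: [-180.0, 0.1, 155.4]
ft_force: [-0.5, -0.5, 0.3]
finger_gap: 42.7
grip_force: 0.0
```

Emit:
arm_command([
  [[0, 0, 0, 0, 0, 0, -0.3], [0, 0, 0, 0, 0, 0, -1], [0, 0, 0, 0, 0, 0, -1], [0, 0, 0, 0, 0, 0, -1], [0, 0, 0, 0, 0, 0, -1], [0, 0, 0, 0, 0, 0, -1]],
], force=60)

```text
time: 20.65
tool_pos: [438.0, -165.3, 24.1]
tcp_rot: [-180.0, 0.1, 155.5]
ft_force: [-2.2, -0.6, 5.7]
finger_gap: 26.6
grip_force: 58.8
```

Gripped at 26.6 mm. I'm lifting, and fitting the pot rim from the w4 picture in the meantime.

Emit:
arm_command([
  [[0, 0, 0.005, 0, 0, 0, -1], [0, 0, 0.02, 0, 0, 0, -1], [0, 0, 0.04, 0, 0, 0, -1], [0, 0, 0.05, 0, 0, 0, -1], [0, 0, 0.05, 0, 0, 0, -1], [0, 0, 0.05, 0, 0, 0, -1], [0.02, 0.01, 0.02, 0, 0, 0, -1], [0.03, 0.02, 0, 0, 0, 0, -1], [0.03, 0.02, 0, 0, 0, 0, -1], [0, 0, 0, 0, 0, 0, -1]],
])

```text
time: 21.9
tool_pos: [518.1, -113.0, 257.1]
tcp_rot: [180.0, -0.1, 155.6]
ft_force: [-1.1, -0.1, -5.3]
finger_gap: 26.4
grip_force: 59.9
```

```bash
cat >> h.py <<'E'
def circle(q):
    A=np.c_[2*q,np.ones(len(q))];X=np.linalg.lstsq(A,(q**2).sum(1),rcond=None)[0];return X[:2],np.sqrt(X[2]+X[:2]@X[:2])
def toparc(im,x0,x1,y0,y1,vmin=90,smax=60):
    hs=cv2.cvtColor(im,cv2.COLOR_RGB2HSV);m=((hs[:,:,1]<smax)&(hs[:,:,2]>vmin))
    return np.array([(x,y0+np.argmax(m[y0:y1,x])) for x in range(x0,x1) if m[y0:y1,x].any()])
E
python3 - <<'E'
from h import *
import pickle
c1,_=pickle.load(open("w1.pkl","rb"))
Rt=R.from_euler("xyz",[179.983,-.0265,-167.84],degrees=True);t=np.array([540.236,1.698,401.41])
off=Rt.inv().apply(c1["xyz"]-t);Ro=Rt.inv()*R.from_euler("xyz",c1["attitude"],degrees=True)
R4=R.from_euler("xyz",[179.98,-.08,-167.92],degrees=True);t4=np.array([703.6,67.8,132.0])
c=dict(c1);c["xyz"]=t4+R4.apply(off);c["attitude"]=(R4*Ro).as_euler("xyz",degrees=True)
im=cv2.imread("pics/w4.png")[:,:,::-1].copy()
p=toparc(im,262,455,60,200);p=p[(p[:,0]<295)|(p[:,0]>350)]
q=plane(c,p,90)[:,:2]
for _ in range(4):
    cc,r=circle(q);e=np.linalg.norm(q-cc,axis=1)-r;q=q[abs(e)<max(1.5,2*e.std())]
print(cc,r,len(q),e.std())
# fixed-radius
from scipy.optimize import least_squares
print(least_squares(lambda v:np.linalg.norm(q-v,axis=1)-80,cc).x)
print(px(c,[[*cc,90]]))
# manual rim sides
e=plane(c,[(236,205),(474,205)],90)[:,:2];print(e,e.mean(0))
E
```

```text
[696.46455939  87.71928453] 79.55832442116854 137 0.19639052846831748
[696.94979038  87.82770267]
[[353.42028555 222.41675306]]
[[700.83462726  10.02994824]
 [668.28835459 161.68484866]] [684.56149092  85.85739845]
```

```bash
python3 - <<'E'
from h import *
s=status.sense();print(s["tool_pos"],s["finger_gap"],s["time"])
for n,(cx,cy) in (("top",(285,150)),("scene",(342,270))):
    c,im=snap(n,n+"8")
    hs=cv2.cvtColor(im,cv2.COLOR_RGB2HSV);H,S,V=cv2.split(hs)
    m=(((H<8)|(H>174))&(S>150)).astype(np.uint8);k=np.zeros_like(m);k[cy-40:cy+40,cx-40:cx+40]=m[cy-40:cy+40,cx-40:cx+40]
    print(n,cv2.moments(k,True)["m10"]/k.sum(),cv2.moments(k,True)["m01"]/k.sum())
E
```

```text
[ 518.09205544 -112.95553891  257.05515047] 26.367289979102544 21.9
top 283.99554896142433 151.12759643916914
scene 341.8944315545244 272.5011600928074
```

```bash
python3 - <<'E'
from h import *
T=viewer.camera_model("top");Sc=viewer.camera_model("scene")
print("tomato tri",tri([T,Sc],[(284,151.1),(341.9,272.5)]),plane(T,(284,151.1),50)[0])
for n,c in(("top",T),("scene",Sc)):
    im=cv2.imread(f"pics/{n}8.png");g=cv2.GaussianBlur(cv2.cvtColor(im,cv2.COLOR_BGR2GRAY).astype(np.float32),(0,0),.7)
    hs=cv2.cvtColor(im,cv2.COLOR_BGR2HSV);gray=(hs[:,:,1]<75)
    best=[]
    a=np.linspace(0,2*np.pi,180,endpoint=False)
    # radial outer boundary of grey pixels from guessed centre, skipping handles
    q=[]
    for t in a:
        rr=np.arange(66,96,.5);P=np.c_[692+rr*np.cos(t),84+rr*np.sin(t),np.full(len(rr),90)]
        if abs(np.cos(t))<.45: continue
        uv=px(c,P);v=cv2.remap(hs[:,:,1].astype(np.float32),uv[:,0].astype(np.float32)[None],uv[:,1].astype(np.float32)[None],1)[0]
        i=np.nonzero(v<80)[0]
        if len(i): q.append(P[i[-1],:2])
    q=np.array(q)
    for _ in range(6):
        cc,r=circle(q);e=np.linalg.norm(q-cc,axis=1)-r;q=q[abs(e)<max(2,1.5*e.std())]
    print(n,cc,r,len(q))
E
```

```text
tomato tri [694.82006861  88.84448539  48.47750551] [694.37678704  88.79319058  50.        ]
top [688.19146144  85.97516725] 86.73067425075581 74
scene [700.4087299   86.62838299] 87.54131094521277 103
```

The tomato centroid triangulated from two cameras, (694.8,88.8), supports the rim fit of (696.5,87.7). I'm moving over the pot.

Emit:
arm_command([
  [[0.018, 0.02, 0, 0, 0, 0, -1], [0.036, 0.04, 0, 0, 0, 0, -1], [0.036, 0.04, 0, 0, 0, 0, -1], [0.036, 0.04, 0, 0, 0, 0, -1], [0.036, 0.04, 0, 0, 0, 0, -1], [0.0165, 0.0207, -0.01, 0, 0, 0, -1], [0, 0, -0.04, 0, 0, 0, -1], [0, 0, -0.05, 0, 0, 0, -1], [0, 0, -0.03, 0, 0, 0, -1], [0, 0, 0, 0, 0, 0, -1]],
])

```text
time: 23.25
tool_pos: [692.5, 84.9, 123.4]
tcp_rot: [-179.8, -0.4, 155.4]
ft_force: [0.0, -0.3, -4.5]
finger_gap: 26.3
grip_force: 60.3
```

```bash
python3 - <<'E'
from h import *
s=status.sense();print(s["tool_pos"],s["tcp_rot"],s["ft_force"])
_,a=snap("scene");_,b=snap("top");_,w=snap("wrist")
cv2.imwrite("pics/m9.png",np.vstack([np.hstack([cv2.resize(a[205:325,270:430],(400,300)),cv2.resize(b[105:195,225:345],(400,300))]),np.hstack([cv2.resize(w,(480,300)),np.zeros((300,320,3),np.uint8)])])[:,:,::-1])
E
```

```text
[692.50428029  84.92222796 123.4419934 ] [-179.76699005   -0.42110046  155.41649595] [ 0.03711046 -0.28410181 -4.51294155]
```

View pics/m9.png

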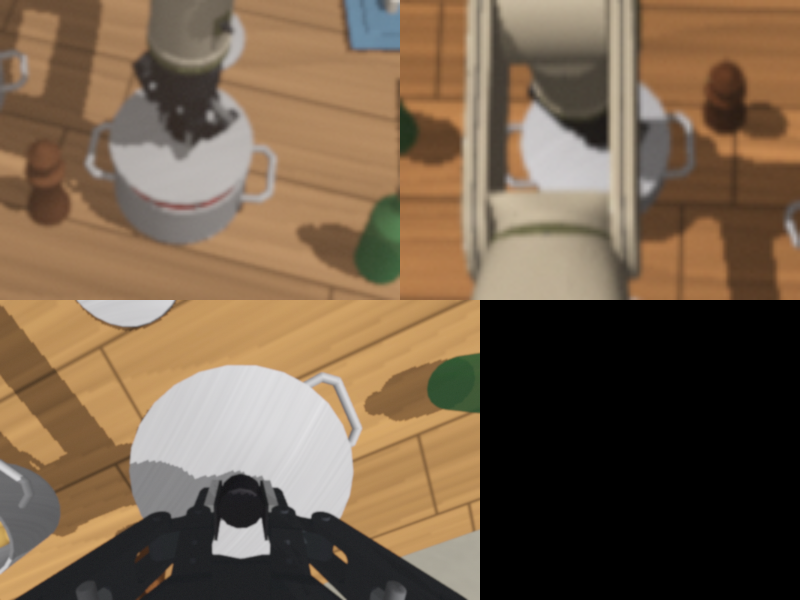

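The lid hangs just above the pot in the composite, and its disc covers the mouth. I'm letting it settle and then reading the pose.

Emit:
arm_command([
  [[0, 0, 0, 0, 0, 0, -1], [0, 0, 0, 0, 0, 0, -1]],
])

```text
time: 23.65
tool_pos: [696.7, 86.0, 129.8]
tcp_rot: [179.9, 0.1, 155.5]
ft_force: [0.4, -0.8, -4.6]
finger_gap: 26.4
grip_force: 60.3
```

Emit:
arm_command([
  [[0, 0.001, 0, 0, 0, 0, -1], [0, 0, -0.003, 0, 0, 0, -1], [0, 0, -0.005, 0, 0, 0, -1], [0, 0, -0.004, 0, 0, 0, -1], [0, 0, 0, 0, 0, 0, -1], [0, 0, 0, 0, 0, 0, -1]],
])

```text
time: 24.4
tool_pos: [695.8, 87.0, 115.9]
tcp_rot: [-180.0, -0.0, 155.5]
ft_force: [0.1, 0.4, -3.9]
finger_gap: 26.2
grip_force: 60.3
```

Emit:
arm_command([
  [[0.0005, 0.0005, -0.002, 0, 0, 0, -1], [0, 0, -0.002, 0, 0, 0, -1], [0, 0, -0.002, 0, 0, 0, -1], [0, 0, 0, 0, 0, 0, -1]],
])

```text
time: 24.9
tool_pos: [696.1, 87.5, 109.5]
tcp_rot: [-180.0, -0.0, 155.5]
ft_force: [0.5, 0.2, -4.3]
finger_gap: 26.1
grip_force: 60.3
```

Emit:
arm_command([
  [[0, 0, -0.002, 0, 0, 0, -1], [0, 0, -0.001, 0, 0, 0, -1], [0, 0, 0, 0, 0, 0, -1], [0, 0, 0, 0, 0, 0, -1]],
])

```text
time: 25.4
tool_pos: [696.3, 87.5, 106.9]
tcp_rot: [-180.0, 0.0, 155.5]
ft_force: [1.3, 0.0, -4.2]
finger_gap: 26.1
grip_force: 60.3
```

Emit:
arm_command([
  [[0, 0, -0.001, 0, 0, 0, -1], [0, 0, 0, 0, 0, 0, -1], [0, 0, 0, 0, 0, 0, -1]],
])

```text
time: 25.78
tool_pos: [696.3, 87.5, 105.9]
tcp_rot: [180.0, -0.0, 155.5]
ft_force: [-0.7, -0.1, -4.6]
finger_gap: 26.2
grip_force: 60.4
```

Emit:
arm_command([
  [[0, 0, -0.001, 0, 0, 0, -1], [0, 0, 0, 0, 0, 0, -1], [0, 0, 0, 0, 0, 0, -1]],
])

```text
time: 26.15
tool_pos: [696.5, 87.5, 105.3]
tcp_rot: [180.0, 0.0, 155.5]
ft_force: [-1.5, 0.6, 0.2]
finger_gap: 26.0
grip_force: 60.9
```

The lid is seated: the weight came off at 105.3. I'm releasing it and heading to the small lid.

Emit:
arm_command([
  [[0, 0, 0, 0, 0, 0, -0.2], [0, 0, 0, 0, 0, 0, 0.3], [0, 0, 0, 0, 0, 0, 0.3], [0, 0, 0.01, 0, 0, 0, 0.3], [0, 0, 0.03, 0, 0, 0, 0.3], [0, 0, 0.05, 0, 0, 0, 0.3], [0, 0, 0.05, 0, 0, 0, 0.3], [-0.02, -0.003, 0.02, 0, 0, 0, 0.3], [-0.04, -0.005, 0, 0, 0, 0, 0.3], [-0.05, -0.006, 0, 0, 0, 0, 0.3]],
])

```text
time: 27.4
tool_pos: [585.9, 73.3, 266.2]
tcp_rot: [179.9, 0.1, 155.5]
ft_force: [-0.3, 0.3, 1.2]
finger_gap: 55.1
grip_force: 0.0
```

Emit:
arm_command([
  [[-0.05, -0.006, 0, 0, 0, 0, 0.3], [-0.05, -0.006, 0, 0, 0, 0, 0.3], [-0.018, -0.002, 0, 0, 0, 0, 0.3], [0, 0, 0, 0, 0, 0, 0.3], [0, 0, 0, 0, 0, 0, 0.3]],
])

```text
time: 28.02
tool_pos: [469.1, 59.5, 265.7]
tcp_rot: [180.0, 0.1, 155.5]
ft_force: [-0.8, -0.6, 0.7]
finger_gap: 55.7
grip_force: 0.0
```

```bash
python3 - <<'E'
from h import *
import pickle
c,im=snap("wrist","w10");pickle.dump((c,im),open("w10.pkl","wb"));s=status.sense();print(s["tool_pos"],s["tcp_rot"],s["time"])
print(px(c,[[468.6,59.6,12],[468.6,59.6,50],[340,300,19],[632,-216,72]]))
# small lid
hs=cv2.cvtColor(im,cv2.COLOR_RGB2HSV);m=((hs[:,:,1]<60)&(hs[:,:,2]>110)).astype(np.uint8)
u,v=px(c,[468.6,59.6,12])[0].astype(int);k=np.zeros_like(m);k[max(0,v-75):v+75,u-75:u+75]=m[max(0,v-75):v+75,u-75:u+75]
cs=max(cv2.findContours(k,0,1)[0],key=cv2.contourArea);print("smlid",circle(plane(c,cv2.convexHull(cs)[:,0],12)[:,:2]),cv2.boundingRect(cs))
# small pot from w1
c1,i1=pickle.load(open("w1.pkl","rb"))
hs=cv2.cvtColor(i1,cv2.COLOR_RGB2HSV)
for sm in(60,80):
  q=[]
  g0=np.array([635,-216.])
  for t in np.radians(np.arange(0,360,2)):
    if abs(np.cos(t))<.45: continue
    rr=np.arange(48,75,.5);P=np.c_[g0[0]+rr*np.cos(t),g0[1]+rr*np.sin(t),np.full(len(rr),72)]
    uv=px(c1,P).astype(np.float32);v=cv2.remap(hs[:,:,1],uv[None,:,0],uv[None,:,1],1)[0]
    i=np.nonzero(v<sm)[0]
    if len(i) and i[-1]<len(rr)-1: q.append(P[i[-1],:2])
  q=np.array(q)
  for _ in range(8):
    cc,r=circle(q);e=np.linalg.norm(q-cc,axis=1)-r;q=q[abs(e)<max(1,1.5*e.std())]
  print("smpot",cc,r,len(q))
E
```

```text
[469.13399234  59.51945412 265.32444205] [1.79978707e+02 4.27449714e-02 1.55466551e+02] 28.075
[[320.70684449 170.50468845]
 [320.68016693 175.8142405 ]
 [467.47516607 -18.95900457]
 [190.42395288 363.28529052]]
smlid (array([468.86717674,  59.85122057]), np.float64(64.53944824083489)) (274, 122, 95, 94)
smpot [ 642.31726899 -221.6284696 ] 60.57812392502986 77
smpot [ 642.53912094 -221.67221278] 61.21366718495256 78
```

The small lid is at (468.9,59.8), directly below the tool, and the small pot's rim fits at (642.4,-221.6). I'm grasping.

Emit:
arm_command([
  [[0, 0, -0.03, 0, 0, 0, 0.3], [0, 0, -0.06, 0, 0, 0, 0.3], [0, 0, -0.06, 0, 0, 0, 0.3], [0, 0, -0.05, 0, 0, 0, 0.3], [0, 0, -0.03, 0, 0, 0, 0.3], [0, 0, -0.012, 0, 0, 0, 0.3], [0, 0, 0, 0, 0, 0, 0.3], [0, 0, 0, 0, 0, 0, 0]],
])

```text
time: 29.08
tool_pos: [469.9, 59.5, 24.5]
tcp_rot: [179.9, 0.1, 155.5]
ft_force: [-0.5, 0.6, 0.0]
finger_gap: 42.7
grip_force: 0.0
```

Emit:
arm_command([
  [[0, 0, 0, 0, 0, 0, -0.3], [0, 0, 0, 0, 0, 0, -1], [0, 0, 0, 0, 0, 0, -1], [0, 0, 0, 0, 0, 0, -1], [0, 0, 0, 0, 0, 0, -1]],
], force=60)

```text
time: 29.7
tool_pos: [469.8, 59.6, 24.7]
tcp_rot: [179.9, 0.2, 155.5]
ft_force: [-0.6, 0.4, 5.6]
finger_gap: 26.3
grip_force: 58.7
```

```bash
python3 - <<'E'
from h import *
C=[];U=[]
for n,z in(("top",40),("scene",40)):
    c,im=snap(n);h=cv2.cvtColor(im,cv2.COLOR_RGB2HSV);u,v=px(c,[642,-221,45])[0].astype(int)
    m=((h[:,:,0]>12)&(h[:,:,0]<26)&(h[:,:,1]>90)&(h[:,:,2]>100)).astype(np.uint8);k=np.zeros_like(m)
    P=None;yy,xx=np.mgrid[:400,:640];d=np.linalg.norm(plane(c,np.c_[xx.ravel(),yy.ravel()],45)[:,:2]-[641,-220],axis=1).reshape(400,640)
    ys,xs=np.nonzero(m&(d<46));C.append(c);U.append((xs.mean(),ys.mean()));print(n,len(xs),U[-1],plane(c,U[-1],45)[0])
print(tri(C,U))
E
```

```text
top 376 (np.float64(362.3563829787234), np.float64(166.88297872340425)) [ 639.81134844 -219.31972392   45.        ]
scene 372 (np.float64(252.40322580645162), np.float64(236.36559139784947)) [ 640.68362943 -221.7236133    45.        ]
[ 640.28019255 -220.57860026   44.65298654]
```

Emit:
arm_command([
  [[0, 0, 0.005, 0, 0, 0, -1], [0, 0, 0.02, 0, 0, 0, -1], [0, 0, 0.05, 0, 0, 0, -1], [0, 0, 0.05, 0, 0, 0, -1], [0.01, -0.016, 0.03, 0, 0, 0, -1], [0.025, -0.04, 0, 0, 0, 0, -1], [0.03, -0.05, 0, 0, 0, 0, -1], [0.03, -0.05, 0, 0, 0, 0, -1], [0.03, -0.05, 0, 0, 0, 0, -1], [0.025, -0.04, 0, 0, 0, 0, -1]],
])

```text
time: 31.05
tool_pos: [618.8, -188.6, 177.9]
tcp_rot: [-180.0, -0.0, 155.4]
ft_force: [1.8, 1.1, -1.8]
finger_gap: 26.2
grip_force: 59.4
```

Emit:
arm_command([
  [[0.0227, -0.035, 0, 0, 0, 0, -1], [0, 0, -0.02, 0, 0, 0, -1], [0, 0, -0.03, 0, 0, 0, -1], [0, 0, -0.02, 0, 0, 0, -1], [0, 0, 0, 0, 0, 0, -1], [0, 0, 0, 0, 0, 0, -1], [0, 0, 0, 0, 0, 0, -1]],
])

```text
time: 31.92
tool_pos: [642.1, -221.8, 109.9]
tcp_rot: [180.0, 0.2, 155.5]
ft_force: [-0.8, 0.3, -2.2]
finger_gap: 26.0
grip_force: 59.4
```

Emit:
arm_command([
  [[0, 0, -0.006, 0, 0, 0, -1], [0, 0, -0.005, 0, 0, 0, -1], [0, 0, -0.002, 0, 0, 0, -1], [0, 0, -0.002, 0, 0, 0, -1], [0, 0, -0.002, 0, 0, 0, -1], [0, 0, -0.002, 0, 0, 0, -1], [0, 0, 0, 0, 0, 0, -1], [0, 0, 0, 0, 0, 0, -1]],
])

```text
time: 32.92
tool_pos: [641.1, -221.5, 89.0]
tcp_rot: [180.0, 0.0, 155.5]
ft_force: [-0.8, 0.1, -1.9]
finger_gap: 26.3
grip_force: 59.4
```

Emit:
arm_command([
  [[0, 0, -0.0015, 0, 0, 0, -1], [0, 0, 0, 0, 0, 0, -1], [0, 0, 0, 0, 0, 0, -1]],
])

```text
time: 33.3
tool_pos: [641.2, -221.7, 87.9]
tcp_rot: [-180.0, 0.0, 155.5]
ft_force: [-1.0, 0.1, 2.0]
finger_gap: 26.3
grip_force: 59.5
```

Seated. I'm releasing and moving to a survey pose for the terrine and its lid.

Emit:
arm_command([
  [[0, 0, 0, 0, 0, 0, -0.2], [0, 0, 0, 0, 0, 0, 0.3], [0, 0, 0, 0, 0, 0, 0.3], [0, 0, 0.01, 0, 0, 0, 0.3], [0, 0, 0.03, 0, 0, 0, 0.3], [0, 0, 0.05, 0, 0, 0, 0.3], [0, 0, 0.05, 0, 0, 0, 0.3], [-0.01, 0.02, 0.05, 0, 0, 0.04, 0.3], [-0.02, 0.05, 0.03, 0, 0, 0.08, 0.3], [-0.024, 0.052, 0, 0, 0, 0.08, 0.3]],
])

```text
time: 34.55
tool_pos: [588.0, -99.0, 312.5]
tcp_rot: [-180.0, 0.4, 167.0]
ft_force: [-0.7, 0.7, 0.3]
finger_gap: 55.7
grip_force: 0.0
```

Emit:
arm_command([
  [[-0.024, 0.052, 0, 0, 0, 0.08, 0.3], [-0.024, 0.052, 0, 0, 0, 0.08, 0.3], [-0.024, 0.052, 0, 0, 0, 0.08, 0.3], [-0.024, 0.052, 0, 0, 0, 0.08, 0.3], [-0.024, 0.052, 0, 0, 0, 0.08, 0.3], [-0.024, 0.052, 0, 0, 0, 0.072, 0.3], [-0.023, 0.037, 0, 0, 0, 0, 0.3], [0, 0, 0, 0, 0, 0, 0.3], [0, 0, 0, 0, 0, 0, 0.3]],
])

```text
time: 35.67
tool_pos: [420.3, 249.2, 308.0]
tcp_rot: [-180.0, 0.1, -166.0]
ft_force: [0.4, -0.5, -0.4]
finger_gap: 55.3
grip_force: 0.0
```

```bash
python3 - <<'E'
from h import *
import pickle
c,im=snap("wrist","w11");pickle.dump((c,im),open("w11.pkl","wb"));s=status.sense();print(s["tool_pos"],s["tcp_rot"],s["time"])
E
```

```text
[420.50538579 248.82911266 307.84560052] [-1.79981831e+02  4.24947684e-02 -1.66064449e+02] 35.725
```

View pics/w11.png

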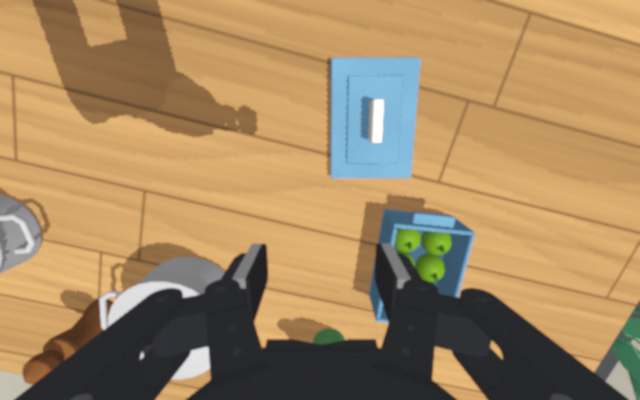

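The lid plate spans (331–420, 58–178) with its strip at (376,120). The terrine is half hidden behind the fingers, so I'm shifting forward to see it clearly.

Emit:
arm_command([
  [[0.02, 0.02, 0, 0, 0, 0, 0.3], [0.04, 0.04, 0, 0, 0, 0, 0.3], [0.04, 0.04, 0, 0, 0, 0, 0.3], [0.04, 0.04, 0, 0, 0, 0, 0.3], [0.03, 0.03, 0, 0, 0, 0, 0.3], [0.01, 0.01, 0, 0, 0, 0, 0.3], [0, 0, 0, 0, 0, 0, 0.3], [0, 0, 0, 0, 0, 0, 0.3]],
])

```text
time: 36.72
tool_pos: [600.5, 428.1, 307.5]
tcp_rot: [-180.0, -0.0, -166.1]
ft_force: [0.2, 1.1, -0.2]
finger_gap: 55.7
grip_force: 0.0
```

```bash
python3 - <<'E'
from h import *
import pickle
c,im=pickle.load(open("w11.pkl","rb"));h=cv2.cvtColor(im,cv2.COLOR_RGB2HSV)
blue=((h[:,:,0]>95)&(h[:,:,0]<120)&(h[:,:,1]>90)).astype(np.uint8);k=np.zeros_like(blue);k[40:190,310:440]=blue[40:190,310:440]
cs=max(cv2.findContours(k,0,1)[0],key=cv2.contourArea)
print("lid",cv2.minAreaRect(plane(c,cs[:,0],17)[:,:2].astype(np.float32)))
w=((h[:,:,1]<50)&(h[:,:,2]>170)).astype(np.uint8);k=np.zeros_like(w);k[85:155,355:400]=w[85:155,355:400]
cs=max(cv2.findContours(k,0,1)[0],key=cv2.contourArea);print("strip",cv2.boundingRect(cs),cv2.minAreaRect(plane(c,cs[:,0],49)[:,:2].astype(np.float32)))
c,im=snap("wrist","w12");pickle.dump((c,im),open("w12.pkl","wb"));s=status.sense();print(s["tool_pos"],s["tcp_rot"])
h=cv2.cvtColor(im,cv2.COLOR_RGB2HSV)
blue=((h[:,:,0]>95)&(h[:,:,0]<120)&(h[:,:,1]>90)).astype(np.uint8)
print([b for b in blobs(blue,200)])
E
```

```text
lid ((339.1240234375, 303.2171936035156), (158.9424285888672, 116.31137084960938), 14.061813354492188)
strip (369, 98, 16, 46) ((339.1522521972656, 304.08447265625), (56.97544860839844, 17.3194580078125), 12.022765159606934)
[600.23614352 428.33004493 307.94123286] [ 1.79999492e+02  2.24111062e-02 -1.66097117e+02]
[(array([277.,   6.]), [232, 0, 91, 13, 1175]), (array([336.3, 113.3]), [287, 40, 103, 156, 6853]), (array([331.8, 139.6]), [319, 122, 26, 33, 286])]
```

View pics/w12.png

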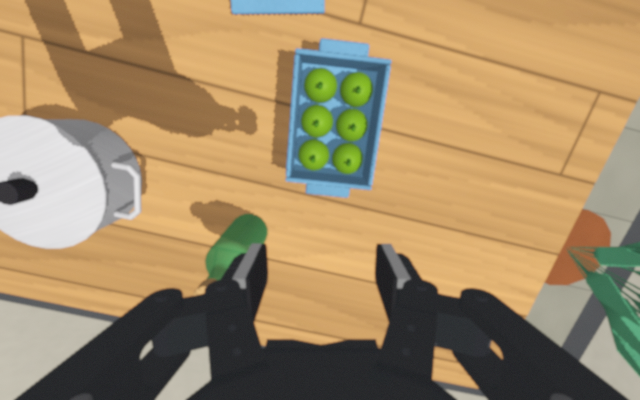

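The terrine is in clear view, with its rim from (297,48) to (371,189), so I'm fitting the rim rectangle.

```bash
python3 - <<'E'
from h import *
import pickle
c,im=pickle.load(open("w12.pkl","rb"));h=cv2.cvtColor(im,cv2.COLOR_RGB2HSV)
blue=((h[:,:,0]>95)&(h[:,:,0]<125)&(h[:,:,1]>90)).astype(np.uint8);blue[:30]=0
cs=max(cv2.findContours(blue,0,1)[0],key=cv2.contourArea)
f=np.zeros_like(blue);cv2.drawContours(f,[cs],-1,1,-1)
k=cv2.getStructuringElement(cv2.MORPH_ELLIPSE,(59,59));o=cv2.morphologyEx(f,cv2.MORPH_OPEN,k)
cs=max(cv2.findContours(o,0,1)[0],key=cv2.contourArea)[:,0]
P=plane(c,cs,70)[:,:2];print("open",cv2.minAreaRect(P.astype(np.float32)))
e=plane(c,[(297,48),(390,60),(371,189),(287,181)],70)[:,:2];print("corners",e.round(1),e.mean(0))
for a,b in((0,3),(1,2)):
    v=e[a]-e[b];print(np.degrees(np.arctan2(-v[1],-v[0])))
# long edges by line fit in world
F=plane(c,max(cv2.findContours(f,0,1)[0],key=cv2.contourArea)[:,0],70)[:,:2]
t=np.radians(8);u=np.array([np.cos(t),np.sin(t)]);n=np.array([-u[1],u[0]]);d=F-e.mean(0)
for s in(1,-1):
    g=F[(abs(d@u)<60)&(s*(d@n)>40)];l=cv2.fitLine(g.astype(np.float32),2,0,.01,.01).ravel();print(len(g),l,np.degrees(np.arctan2(l[1],l[0])))
C=[];U=[]
for nm in("top","scene"):
    cc,i=snap(nm);h=cv2.cvtColor(i,cv2.COLOR_RGB2HSV);u0,v0=px(cc,[529,420,45])[0].astype(int)
    m=(h[:,:,0]>32)&(h[:,:,0]<60)&(h[:,:,1]>120)&(h[:,:,2]>60);kk=np.zeros_like(m);kk[v0-28:v0+28,u0-28:u0+28]=m[v0-28:v0+28,u0-28:u0+28]
    ys,xs=np.nonzero(kk);C.append(cc);U.append((xs.mean(),ys.mean()));print(nm,len(xs),U[-1])
print("peppers",tri(C,U))
E
```

```text
open ((535.078125, 429.12750244140625), (181.7257537841797, 111.19815826416016), 7.852112770080566)
corners [[464.  364.9]
 [450.1 473.8]
 [604.8 496.7]
 [621.1 386.7]] [535.00118635 430.51443642]
7.915722229193887
8.413000323321617
99 [9.9106616e-01 1.3337119e-01 5.2607721e+02 4.8325861e+02] 7.6644435
100 [9.9036521e-01 1.3848034e-01 5.4136682e+02 3.7449445e+02] 7.959919
top 383 (np.float64(195.8276762402089), np.float64(188.3420365535248))
scene 594 (np.float64(459.516835016835), np.float64(254.64646464646464))
peppers [538.57213113 425.00339169  50.01420704]
```

```bash
python3 - <<'E'
from h import *
import pickle
t=np.radians(7.9);u=np.array([np.cos(t),np.sin(t)]);n=np.array([-u[1],u[0]]);c0=np.array([535,429.5])
T=viewer.camera_model("top");ti=cv2.imread("pics/top8.png")[:,:,::-1].copy()
for nm,(c,im) in {"w1":pickle.load(open("w1.pkl","rb")),"top":(T,ti),"w12":pickle.load(open("w12.pkl","rb"))}.items():
    h=cv2.cvtColor(im,cv2.COLOR_RGB2HSV)[...,:].astype(np.float32)
    for name,dirn,half,perp in(("+y",n,57.5,u),("-y",-n,57.5,u),("+x",u,80,n),("-x",-u,80,n)):
        R_=[]
        for s in (np.arange(-50,51,10) if perp is u else (-45,-40,-35,35,40,45)):
            rr=np.arange(half-20,half+20,.5);P=np.c_[c0+rr[:,None]*dirn+s*perp,np.full(len(rr),70)]
            uv=px(c,P).astype(np.float32);v=cv2.remap(h[:,:,0],uv[None,:,0],uv[None,:,1],1)[0]
            b=(v>85);i=np.nonzero(b)[0]
            if len(i):R_.append(rr[i[-1]]-half)
        print(nm,name,np.median(R_) if R_ else None,len(R_))
E
```

```text
w1 +y -2.0 11
w1 -y 19.5 11
w1 +x -1.5 6
w1 -x 3.25 6
top +y -1.5 11
top -y 15.0 11
top +x 0.0 6
top -x 6.25 6
w12 +y -0.5 11
w12 -y -0.5 11
w12 +x -0.5 6
w12 -x -0.75 6
```

All views agree on the terrine at (535,428.8) and 7.9°, and on its lid at (339.2,303.5) and 14°. I'm fetching the lid.

Emit:
arm_command([
  [[-0.021, -0.01, 0, 0, 0, 0, 0.3], [-0.045, -0.021, 0, 0, 0, 0, 0.3], [-0.05, -0.024, 0, 0, 0, 0, 0.3], [-0.05, -0.024, 0, 0, 0, 0, 0.3], [-0.05, -0.024, -0.03, 0, 0, 0, 0.3], [-0.035, -0.017, -0.04, 0, 0, 0, 0.3], [-0.01, -0.005, -0.05, 0, 0, 0, 0.3], [0, 0, -0.05, 0, 0, 0, 0.3], [0, 0, -0.04, 0, 0, 0, 0.3], [0, 0, 0, 0, 0, 0, 0.3]],
])

```text
time: 38.12
tool_pos: [336.9, 302.8, 94.9]
tcp_rot: [-179.9, -0.3, -166.0]
ft_force: [-0.3, -0.2, 0.9]
finger_gap: 55.6
grip_force: 0.0
```

Emit:
arm_command([
  [[0, 0, -0.02, 0, 0, 0, 0.1], [0, 0, -0.02, 0, 0, 0, 0.1], [0, 0, 0, 0, 0, 0, 0.1], [0, 0, 0, 0, 0, 0, 0.1]],
])

```text
time: 38.62
tool_pos: [340.6, 305.5, 59.8]
tcp_rot: [179.9, 0.2, -166.0]
ft_force: [-0.9, 1.4, -0.1]
finger_gap: 47.2
grip_force: 0.0
```

Emit:
arm_command([
  [[-0.0005, -0.0015, -0.015, 0, 0, 0, 0.1], [0, 0, -0.014, 0, 0, 0, 0.1], [0, 0, -0.005, 0, 0, 0, 0.1], [0, 0, 0, 0, 0, 0, 0.1], [0, 0, 0, 0, 0, 0, 0.1]],
])

```text
time: 39.25
tool_pos: [339.1, 303.3, 23.9]
tcp_rot: [180.0, 0.0, -166.0]
ft_force: [0.1, 0.8, 0.1]
finger_gap: 47.1
grip_force: 0.0
```

Emit:
arm_command([
  [[0, 0, 0, 0, 0, 0, -0.3], [0, 0, 0, 0, 0, 0, -0.6], [0, 0, 0, 0, 0, 0, -1], [0, 0, 0, 0, 0, 0, -1], [0, 0, 0, 0, 0, 0, -1], [0, 0, 0, 0, 0, 0, -1]],
], force=60)

```text
time: 40.0
tool_pos: [339.3, 303.7, 24.3]
tcp_rot: [180.0, 0.1, -166.0]
ft_force: [-1.7, 2.2, 6.6]
finger_gap: 13.0
grip_force: 59.8
```

Emit:
arm_command([
  [[0, 0, 0.005, 0, 0, 0, -1], [0, 0, 0.02, 0, 0, 0, -1], [0, 0, 0.05, 0, 0, 0, -1], [0, 0, 0.05, 0, 0, 0, -1], [0.016, 0.01, 0.02, 0, 0, -0.027, -1], [0.04, 0.0255, 0, 0, 0, -0.04, -1], [0.045, 0.03, 0, 0, 0, -0.04, -1], [0.045, 0.03, 0, 0, 0, 0, -1], [0.035, 0.02, 0, 0, 0, 0, -1], [0.015, 0.01, 0, 0, 0, 0, -1]],
])

```text
time: 41.25
tool_pos: [535.8, 428.5, 166.3]
tcp_rot: [-179.9, -0.2, -172.2]
ft_force: [0.0, 0.1, -5.4]
finger_gap: 13.0
grip_force: 59.5
```

Emit:
arm_command([
  [[0, 0, 0, 0, 0, 0, -1], [0, 0, -0.02, 0, 0, 0, -1], [0, 0, -0.03, 0, 0, 0, -1], [0, 0, -0.01, 0, 0, 0, -1], [0, 0, 0, 0, 0, 0, -1], [0, 0, 0, 0, 0, 0, -1]],
])

```text
time: 42.0
tool_pos: [535.5, 429.1, 110.1]
tcp_rot: [179.9, 0.1, -172.2]
ft_force: [0.3, 0.5, -3.5]
finger_gap: 13.2
grip_force: 59.4
```

Emit:
arm_command([
  [[0, 0, -0.007, 0, 0, 0, -1], [0, 0, -0.006, 0, 0, 0, -1], [0, 0, -0.002, 0, 0, 0, -1], [0, 0, -0.002, 0, 0, 0, -1], [0, 0, -0.002, 0, 0, 0, -1], [0, 0, -0.002, 0, 0, 0, -1], [0, 0, -0.002, 0, 0, 0, -1], [0, 0, 0, 0, 0, 0, -1], [0, 0, 0, 0, 0, 0, -1]],
])

```text
time: 43.12
tool_pos: [534.9, 428.7, 85.7]
tcp_rot: [-180.0, -0.0, -172.2]
ft_force: [-0.2, -0.2, -5.3]
finger_gap: 13.1
grip_force: 59.6
```

Emit:
arm_command([
  [[0, 0, -0.0012, 0, 0, 0, -1], [0, 0, 0, 0, 0, 0, -1], [0, 0, 0, 0, 0, 0, -1]],
])

```text
time: 43.5
tool_pos: [535.1, 428.8, 85.3]
tcp_rot: [180.0, 0.0, -172.2]
ft_force: [-4.1, -3.6, 4.8]
finger_gap: 12.7
grip_force: 60.8
```

Seated at 85.3, exactly as computed. I'm releasing, retreating and looking over the result.

Emit:
arm_command([
  [[0, 0, 0, 0, 0, 0, -0.5], [0, 0, 0, 0, 0, 0, 0], [0, 0, 0, 0, 0, 0, 0.3], [0, 0, 0.01, 0, 0, 0, 0.3], [0, 0, 0.03, 0, 0, 0, 0.3], [0, 0, 0.05, 0, 0, 0, 0.3], [0, 0, 0.05, 0, 0, 0, 0.3], [0, 0, 0.05, 0, 0, 0, 0.3], [0, 0, 0.03, 0, 0, 0, 0.3], [0, 0, 0, 0, 0, 0, 0.3]],
])

```text
time: 44.75
tool_pos: [536.3, 429.6, 309.7]
tcp_rot: [179.8, 0.4, -172.2]
ft_force: [-0.4, -0.2, -0.4]
finger_gap: 55.2
grip_force: 0.0
```

Emit:
arm_command([
  [[-0.03, 0.02, 0.01, 0, 0, 0, 0.3], [-0.04, 0.02, 0.01, 0, 0, 0, 0.3], [-0.04, 0.02, 0.01, 0, 0, 0, 0.3], [-0.04, 0.02, 0, 0, 0, 0, 0.3], [-0.04, 0.02, 0, 0, 0, 0, 0.3], [0, 0, 0, 0, 0, 0, 0.3], [0, 0, 0, 0, 0, 0, 0.3]],
])

```text
time: 45.62
tool_pos: [345.0, 528.4, 333.5]
tcp_rot: [-179.9, -0.0, -172.1]
ft_force: [-0.4, -0.0, -0.5]
finger_gap: 55.4
grip_force: 0.0
```

```bash
python3 - <<'E'
from h import *
c,im=snap("scene");print(status.sense()["time"])
cv2.imwrite("pics/end.png",cv2.resize(im[170:330,170:510],(800,376),interpolation=cv2.INTER_CUBIC)[:,:,::-1])
E
```

```text
45.675
```

View pics/end.png

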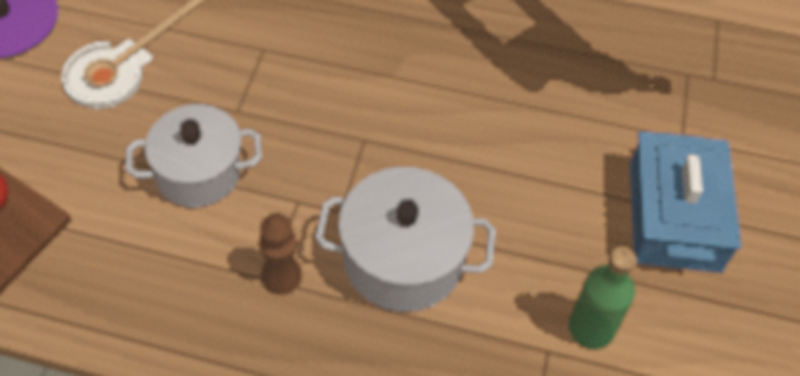

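All three lids are level and home: small pot (195,140), big pot (407,215) and terrine (690,190). The spoon's bowl is in the dish at (100,73) with its handle out through the notch, and the mill and bottle are standing.

```bash
python3 -c "
from bench import job
print(job.hand_in())"
```

```text
the job is handed in; nothing more can be done
None
```

I handed the job in at about 46 s of the 120 s: the spoon lies in its rest with the handle out through the notch, all three lids are seated, and the final picture shows the mill and bottle still standing; no verdict came back.

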